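Fill the vial rack and hold the reminder dial at its third stop

ROBOT

A 6-joint arm with a two-finger parallel gripper is mounted at the origin on the work surface. World frame = base frame: x ahead of the robot, y to its left, z up, the work surface at z = 0. Lengths are in m, angles in rad, forces in N, time in s.
With the tool pointing down it reaches from about 0.375 to 0.75 m from the base axis. Payload 9 kg.
Tool frame: the origin (TCP) lies midway between the tips of the shut fingers; the grasp point (between the pads) lies behind it (ctrl.grasp_offset is the z of the grasp point in the tool frame, in m); z points along the fingers, y is the line along which they close (so a half turn about z gives the same grasp; the last joint's range is limited). The gripper opens to 85 mm and grips with 20 to 120 N. Pads are 22 mm wide; open, the fingers measure 114 mm over their backs; the gripper's body (76 mm by 85 mm) begins 54 mm behind the grasp point. The pads swing forward as they close: fully open they stand 13 mm farther back than shut.
Start: joints at [-1.538, 0.104, 0.097, 1.564, 0, 1.353], TCP at [0.149, -0.581, 0.231] pointing down, gripper open.
Joint ranges: [-2.99, 2.99], [-0.84, 1.86], [-1.1, 1.16], [-1.84, 2.11], [-1.51, 1.56], [-3.14, 3.14]. Speed limits (rad/s): [2.22, 2.22, 2.57, 3.14, 3.14, 3.14].

INTERFACE

Orientations are given as a unit quaternion [w, x, y, z].
In Python, from plant import ctrl gives the robot as it stands.
- The arm moves only by the tool carry_out, never from a script. Its argument "targets" is one flat list of numbers, 7 for each row, row after row: the turn, a rotation vector about the tool's x, y, z in rad, then the shift along the tool's x, y, z in cm, then the gripper's target within -1 to 1 (fully open at 1, half-way at 0, shut at -1). A call has exactly 10 rows; each row shifts and turns the commanded pose from where the row before left it, along the tool's axes as they then stand; what a row does not reach is not made up. A row lasts 1/10 s, in which the tool goes at most 50 mm and 8.59 degrees, less where a joint would pass 70% of its speed; a pose out of reach is approached as far as the arm can. A call with a gripper value outside its range is refused whole. The fingers move at their own pace and stop on an object; the grip force is fixed at half the most. Time passes only in rows, so rows that do not move let the fingers close, or fill a call up. It gives the time, the measured TCP pose, the force, the opening and the grip force at its end, in the units of the state.
- ctrl.read_state(): the state, without advancing time (a new reading comes with each control period).
- ctrl.capture(name): name is "scene" or "top"; returns a dict with "color" (384x512x3 uint8, red, green, blue), "K" (3x3 intrinsics, pixels), "origin" and "rotation" of the camera in the world. Camera axes: x right, y down, z forward; pixel columns grow to the right and rows downward; lengths in m; the calibration is good to about 2 mm. A picture is of the moment at which its call begins. There is no depth.
- ctrl.close_job(): hands the job in; it is judged then, once.
The state is a dict: "clock": time; "joint_pos": joint angles; "dq": joint speeds; "joint_efforts": joint torques, N m; "ee_pos": TCP position; "eef_rot": TCP orientation; "contact_force": force on the tool from outside, world axes, zero at the start; "moment": the same for the moment, N m; "opening": finger opening in m; "finger_force": force on a finger pad.
Only numpy, scipy, OpenCV 4.12 (cv2) and the standard library are available. Lean on these libraries where they do the work, as an engineer would, in place of code of your own. Each camera call takes 0.05 s, during which the arm holds its last target. There are 200 camera calls.

TASK

Top up the medication rack: put the two spare pill vials standing on the table into the rack's two empty pockets, upright and fully down, and leave the vials already in the rack and the other things on the table where they are. Then restart the reminder timer: turn its sprung black dial clockwise, past the first two clicks, to the third and last mark, and keep holding it there against its spring; the job finishes while you are still holding the dial, so do not let go.

Things in the scene. Friction and masses are not known exactly. Their poses are not given: they have to be found in the camera images.
- rack: wooden strip 64 x 246 x 6 mm fixed on the table, carrying four white pocket blocks in a row along its own y axis (centres at y = -87, -29, 29 and 87 mm); origin at the centre of its underside, on the table; its yaw is within 0.3 rad of zero
- pocket_1: one of four identical white blocks (54 x 54 x 30 mm) fixed on the rack, in any order along the row; two hold a vial at the start, two are empty. Origin at the centre of its underside, 6 mm above the table; z up, yaw as the rack. Central round blind hole 33 mm wide, 24 mm deep, 2 mm chamfer: its floor is 12 mm, its mouth 36 mm above the table
- pocket_2: one of four identical white blocks (54 x 54 x 30 mm) fixed on the rack, in any order along the row; two hold a vial at the start, two are empty. Origin at the centre of its underside, 6 mm above the table; z up, yaw as the rack. Central round blind hole 33 mm wide, 24 mm deep, 2 mm chamfer: its floor is 12 mm, its mouth 36 mm above the table
- pocket_3: one of four identical white blocks (54 x 54 x 30 mm) fixed on the rack, in any order along the row; two hold a vial at the start, two are empty. Origin at the centre of its underside, 6 mm above the table; z up, yaw as the rack. Central round blind hole 33 mm wide, 24 mm deep, 2 mm chamfer: its floor is 12 mm, its mouth 36 mm above the table
- pocket_4: one of four identical white blocks (54 x 54 x 30 mm) fixed on the rack, in any order along the row; two hold a vial at the start, two are empty. Origin at the centre of its underside, 6 mm above the table; z up, yaw as the rack. Central round blind hole 33 mm wide, 24 mm deep, 2 mm chamfer: its floor is 12 mm, its mouth 36 mm above the table
- vial_1: amber plastic pill vial with a white cap, 28 mm diameter all the way up, 75 mm tall, 25 to 60 g, closed; origin at the centre of its underside, z up its axis. It stands in one of the pockets from the start; leave it there
- vial_2: amber plastic pill vial with a white cap, 28 mm diameter all the way up, 75 mm tall, 25 to 60 g, closed; origin at the centre of its underside, z up its axis. It stands in one of the pockets from the start; leave it there
- spare_1: amber plastic pill vial with a white cap, 28 mm diameter all the way up, 75 mm tall, 25 to 60 g, closed; origin at the centre of its underside, z up its axis. A spare, standing loose on the table at the start; may go in either empty pocket
- spare_2: amber plastic pill vial with a white cap, 28 mm diameter all the way up, 75 mm tall, 25 to 60 g, closed; origin at the centre of its underside, z up its axis. A spare, standing loose on the table at the start; may go in either empty pocket
- reminder_timer: round white timer housing 110 mm wide, 40 mm tall, fixed to the table, with a black dial on top (top of its bar 80 mm above the table); origin at the centre of its underside, z up. Four black marks on its top at 0, -0.42, -0.84 and -1.26 rad from its x axis (clockwise seen from above) show the rest position and stops 1, 2, 3
- dial_grip (a point): point on the dial's upright axis 72 mm above the table, where its grip bar can be pinched. The dial is a disc 72 mm wide (top 50 mm above the table) with a grip bar across it, 64 mm long, 14 mm thick, from 50 to 80 mm above the table. The frame turns with the dial: x along the bar to the end with the white pointer line, z up; at rest x is the housing's x
- timer_dial (a joint): dial angle, rad: 0 at rest, growing clockwise seen from above. Clicks (detents) at 0.42, 0.84, 1.26; hard end stop at 1.36, just past the third. A spring always drives it back to 0, even out of the clicks, when let go: turning it takes about 0.07 N m at 0 to 0.15 at the third, the clicks adding or taking off up to 0.04
- tumbler: bystander: glass tumbler standing upside down, 72 mm wide at the table, 95 mm tall, origin at the centre of its underside
- pill_bottle: bystander: teal pill bottle with a white cap, 48 mm diameter, 85 mm tall, origin at the centre of its underside
- glasses_case: bystander: grey glasses case 155 x 58 x 36 mm lying flat, long side along its own x, origin at the centre of its underside

How it is judged:
By the outcome, as a careful person would: the job done as asked, in the order asked, and still so for the second after the job is handed in, while the arm keeps its last pose, push and grip.
It also fails if it takes over 64 s, if anything falls off the work surface, if the arm or the gripper's body presses on something with over 40 N, if the wrist force passes 120 N, or if a joint passes its speed limit or range.

## Working session

There is one attempt and no reset: what is moved stays moved. The work goes in short steps, Python scripts to look and compute and a tool call to move; the robot and the scene stay as the last step left them, time stands still between calls to the robot, and variables do not carry over. Pictures are saved under pics/ and viewed, at most 10 in all, crops included, and the job is handed in when it is done.

Besides the shell and the picture viewer there is one more tool, called after ">>>" as name(argument=value, ...), one argument or row to a line, values as JSON. carry_out: Moves the arm, as the interface text tells. Its arguments: {"type":"object","properties":{"targets":{"type":"array"}},"required":["targets"]}

```bash
mkdir -p pics
python3 - <<'E'
from plant import ctrl
import cv2,numpy as np
np.set_printoptions(precision=4,suppress=True)
for n in("top","scene"):
    c=ctrl.capture(n);cv2.imwrite(f"pics/{n}0.png",c["color"][:,:,::-1]);print(n,c["K"],c["origin"],c["rotation"])
    np.savez(n+".npz",**{k:c[k] for k in("K","origin","rotation")})
print(ctrl.read_state(),ctrl.grasp_offset)
E
for n in top scene; do python3 -c "
import cv2;i=cv2.imread('pics/${n}0.png');cv2.imwrite('pics/${n}0b.png',cv2.resize(i,(800,600),interpolation=cv2.INTER_CUBIC))";done
```

```text
top [[445.3122   0.     253.9404]
 [  0.     445.3122 191.9418]
 [  0.       0.       1.    ]] [ 0.3969 -0.023   1.1716] [-0.0678  0.7086 -0.7002  0.0548]
scene [[467.7469   0.     256.9926]
 [  0.     467.7469 179.3298]
 [  0.       0.       1.    ]] [1.2285 0.2298 1.0618] [-0.1717  0.5293  0.793  -0.2482]
{'clock': 0.1, 'joint_pos': array([-1.5377,  0.1046,  0.0965,  1.5639, -0.    ,  1.3531]), 'dq': array([-0.0002, -0.0012,  0.0011, -0.0004, -0.0004,  0.0008]), 'joint_efforts': array([  0.006 , -55.8202,  50.4723,   0.0131,  -0.0004,   0.    ]), 'ee_pos': array([ 0.1489, -0.5809,  0.2306]), 'eef_rot': array([-0.0006,  0.9921,  0.1251,  0.0001]), 'contact_force': array([-0.025 ,  0.2124, -0.3475]), 'moment': array([-0.0384,  0.0243,  0.0154]), 'finger_force': 0.0, 'opening': 0.08553823293084324} -0.0187
```

View pics/top0b.png

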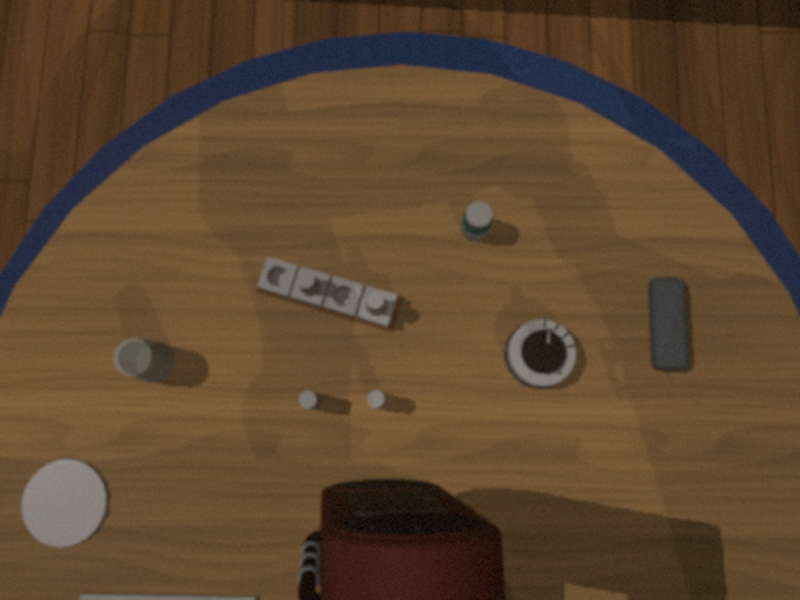

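View pics/scene0b.png

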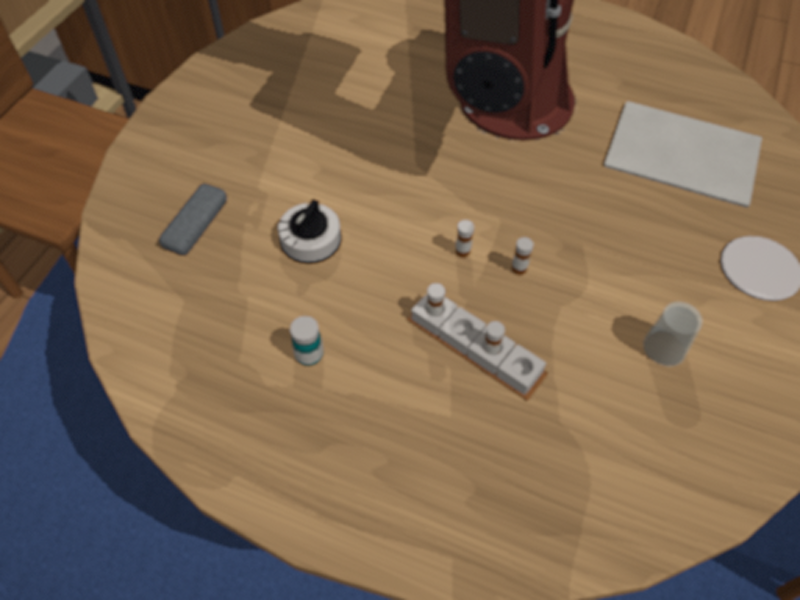

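The top view shows spares at (308,400) and (376,400), a rack spanning (258–398, 258–328) with its 1st and 3rd pockets from the left empty, and the timer at (541,352). The scene view agrees. I'll enlarge both.

Run:
```python
import cv2
i=cv2.imread('pics/top0.png')[155:270,160:380];cv2.imwrite('pics/tc.png',cv2.convertScaleAbs(cv2.resize(i,None,fx=3.6,fy=3.6,interpolation=cv2.INTER_CUBIC),alpha=1.6))
i=cv2.imread('pics/scene0.png')[120:260,170:355];cv2.imwrite('pics/sc.png',cv2.resize(i,None,fx=4,fy=4,interpolation=cv2.INTER_CUBIC))
```

```text
(no output)
```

View pics/tc.png

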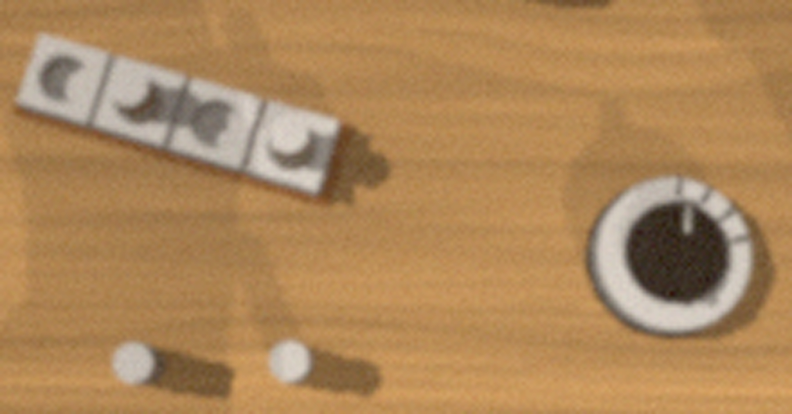

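View pics/sc.png

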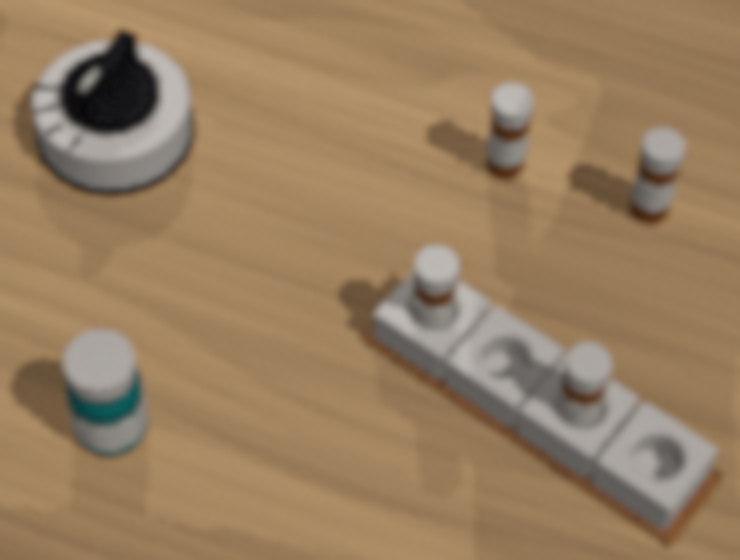

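The crops show, in top-crop pixels: spare caps at (134,363) and (291,361); rack corners at (38,35), (341,119), (323,194), (17,102); dial disc centre at (678,251) with its pointer at (687,219); and marks at (680,186), (706,194), (727,215), (741,239).

```bash
cat > h.py <<'E'
import numpy as np
from scipy.spatial.transform import Rotation as R
np.set_printoptions(precision=4,suppress=True)
def px(cam,uv,z,s,off):
    d=np.load(cam+".npz");q=d["rotation"];M=R.from_quat(np.r_[q[1:],q[0]]).as_matrix()
    uv=(np.array(uv,float)+.5)/s-.5+off
    r=(M@np.linalg.inv(d["K"])@np.c_[uv,np.ones(len(uv))].T).T
    return d["origin"]+r*((z-d["origin"][2])/r[:,2])[:,None]
T=lambda uv,z:px("top",uv,z,3.6,[160,155])
S=lambda uv,z:px("scene",uv,z,4,[170,120])
E
python3 - <<'E'
from h import *
print("spares top\n",T([(134,363),(291,361)],.075),"\nscene\n",S([(663,142),(513,97)],.075))
c=T([(38,35),(341,119),(323,194),(17,102)],.036);print("rack top\n",c,c.mean(0))
print("lens",np.linalg.norm(np.roll(c,-1,0)-c,axis=1))
g=T([(111,55),(188,77),(265,100),(93,125),(167,146),(245,167)],.036);print((g[:3]+g[3:])/2)
print("vial caps in rack",T([(146,88),(294,136)],.087),S([(588,361),(437,263)],.087))
print("rack scene corners",S([(717,452),(664,513),(375,315),(398,277)],.036))
d=T([(678.5,251)],.05);print("dial",d, "pointer",T([(687,219)],.08)-d)
print("scene dial disc",S([(110,92)],.05))
m=T([(680,186),(706,194),(727,215),(741,239)],.04)-d;print("marks",np.arctan2(m[:,1],m[:,0]),np.linalg.norm(m[:,:2],axis=1))
E
```

```text
spares top
 [[0.43   0.1361 0.075 ]
 [0.4327 0.0294 0.075 ]] 
scene
 [[0.4282 0.1377 0.075 ]
 [0.4304 0.0319 0.075 ]]
rack top
 [[ 0.6672  0.2204  0.036 ]
 [ 0.6071 -0.0015  0.036 ]
 [ 0.5525  0.0106  0.036 ]
 [ 0.6172  0.2334  0.036 ]] [0.611  0.1157 0.036 ]
lens [0.2299 0.056  0.232  0.0516]
[[0.6268 0.172  0.036 ]
 [0.6115 0.1166 0.036 ]
 [0.596  0.0602 0.036 ]]
vial caps in rack [[0.6181 0.1327 0.087 ]
 [0.5855 0.0297 0.087 ]] [[0.6187 0.1461 0.087 ]
 [0.5867 0.0353 0.087 ]]
rack scene corners [[0.6189 0.2365 0.036 ]
 [0.672  0.2183 0.036 ]
 [0.6071 0.0024 0.036 ]
 [0.5736 0.0053 0.036 ]]
dial [[ 0.5131 -0.2389  0.05  ]] pointer [[ 0.0189 -0.0005  0.03  ]]
scene dial disc [[ 0.5154 -0.2345  0.05  ]]
marks [-0.0853 -0.4898 -0.9369 -1.3561] [0.0475 0.0474 0.0456 0.0471]
```

>>> carry_out(
  targets=[0,0,0,3.3,-2.05,0,1,0,0,0,3.3,-2.05,0,1,0,0,0,3.3,-2.05,0,1,0,0,0,3.3,-2.05,0,1,0,0,0,3.3,-2.05,0,1,0,0,0,3.3,-2.05,0,1,0,0,0,3.3,-2.05,0,1,0,0,0,3.3,-2.05,0,1,0,0,0,3.3,-2.05,0,1,0,0,0,3.3,-2.05,0,1],
)

```text
clock: 1.1
ee_pos: [0.4185, -0.2993, 0.231]
eef_rot: [-0.0, 0.992, 0.125, -0.0]
contact_force: [0.2, -0.1, -0.6]
opening: 0.0854
finger_force: 0.0
```

```bash
cat >> h.py <<'E'
def to(x,y,z=None,h=None):
    "remaining move: tool-z turn, and shift in cm along the present tool axes"
    from plant import ctrl
    s=ctrl.read_state();q=s["eef_rot"];M=R.from_quat(np.r_[q[1:],q[0]]).as_matrix();p=s["ee_pos"]
    hx=np.arctan2(M[1,0],M[0,0]);z=p[2] if z is None else z
    print("t",s["clock"],"pos",p,"h",hx,"z axis",M[:,2],"j",s["joint_pos"],"F",s["contact_force"],"open",s["opening"],s["finger_force"])
    print("shift cm",M.T@(np.array([x,y,z])-p)*100,"turn z",None if h is None else -(h-hx))
    if h is not None:
        G=np.array([[np.cos(h),np.sin(h),0],[np.sin(h),-np.cos(h),0],[0,0,-1]]);v=R.from_matrix(M.T@G).as_rotvec()
        print("rotvec",v,"shift after turn",G.T@(np.array([x,y,z])-p)*100)
E
cat > fit.py <<'E'
import cv2
from h import *
i=cv2.imread('pics/top0.png').astype(float)
sat=(i.max(2)-i.min(2))/(i.max(2)+1);w=((sat<.25)&(i.max(2)>70)).astype(np.uint8)
n,l,st,c=cv2.connectedComponentsWithStats(w)
for k in range(1,n):
    if st[k,4]>30 and 150<c[k][0]<380 and 150<c[k][1]<270: print(st[k],c[k])
E
python3 fit.py; python3 -c "
from h import *
to(.429,.137,.2,2.872)"
```

```text
[ 165  165   89   44 1728] [209.6777 186.3466]
[324 204  45  44 929] [345.1668 225.986 ]
[192 250  11  11 103] [197.0291 255.2524]
[235 250  12  11 105] [240.2762 255.019 ]
t 1.1 pos [ 0.4185 -0.2993  0.231 ] h 0.2507555037165934 z axis [-0.0002  0.0002 -1.    ] j [-0.8754 -0.1566 -0.1597  1.5679 -0.0001  2.0154] F [ 0.2313 -0.0956 -0.5843] open 0.0853529124209503 0.0
shift cm [ 11.8421 -42.0075   3.1109] turn z -2.6212444962834063
rotvec [-0.0003 -0.0002 -2.6212] shift after turn [10.6114 42.3357  3.104 ]
```

>>> carry_out(
  targets=[0,0,0,1.18,-4.2,0.3,1,0,0,0,1.18,-4.2,0.3,1,0,0,0,1.18,-4.2,0.3,1,0,0,0,1.18,-4.2,0.3,1,0,0,0,1.18,-4.2,0.3,1,0,0,0,1.18,-4.2,0.3,1,0,0,0,1.18,-4.2,0.3,1,0,0,0,1.18,-4.2,0.3,1,0,0,0,1.18,-4.2,0.3,1,0,0,0,1.18,-4.2,0.3,1],
)

```text
clock: 2.1
ee_pos: [0.4274, 0.1372, 0.201]
eef_rot: [0.0, 0.992, 0.125, 0.0]
contact_force: [1.9, -0.8, 0.8]
opening: 0.0853
finger_force: 0.0
```

>>> carry_out(
  targets=[0,0,-0.146,0,0,0.5,1,0,0,-0.146,0,0,0.5,1,0,0,-0.146,0,0,0.5,1,0,0,-0.146,0,0,0.5,1,0,0,-0.146,0,0,0.5,1,0,0,-0.146,0,0,0.5,1,0,0,-0.146,0,0,0.5,1,0,0,-0.146,0,0,0.5,1,0,0,-0.146,0,0,0.5,1,0,0,-0.146,0,0,0.5,1],
)

```text
clock: 3.1
ee_pos: [0.4275, 0.1354, 0.1507]
eef_rot: [-0.0, 0.654, 0.757, -0.0]
contact_force: [-0.1, -0.6, 0.2]
opening: 0.0857
finger_force: 0.0
```

>>> carry_out(
  targets=[0,0,-0.146,0,0,0,1,0,0,-0.146,0,0,0,1,0,0,-0.146,0,0,0,1,0,0,-0.146,0,0,0,1,0,0,-0.146,0,0,0,1,0,0,-0.146,0,0,0,1,0,0,-0.146,0,0,0,1,0,0,-0.146,0,0,0,1,0,0,0,0,0,0,1,0,0,0,0,0,0,1],
)

```text
clock: 4.1
ee_pos: [0.4276, 0.1353, 0.1511]
eef_rot: [-0.0, 0.133, 0.991, -0.0]
contact_force: [-0.1, -0.5, 0.8]
opening: 0.0853
finger_force: 0.0
```

```bash
python3 -c "
from h import *
to(.429,.137,.03,2.872)
print(T([(134.8,362.6),(290.6,361.8)],.075))"
python3 - <<'E'
import cv2
exec(open('fit.py').read().replace("print(st[k],c[k])","r=0"))
L=(l==l[186,215]) if l[186,215] else None
k=[k for k in range(1,n) if 1500<st[k,4]<1900 and 160<st[k,0]<170][0]
cn=max(cv2.findContours((l==k).astype(np.uint8),0,2)[0],key=len)
r=cv2.minAreaRect(cn);b=cv2.boxPoints(r);print(r,b)
w=px("top",b,.036,1,[0,0]);print(w,w.mean(0));e=np.roll(w,-1,0)-w;print(np.linalg.norm(e,axis=1),np.arctan2(e[:,1],e[:,0]))
E
```

```text
t 4.1 pos [0.4276 0.1353 0.1511] h 2.8744223613019706 z axis [-0.0003 -0.0001 -1.    ] j [ 0.0135 -0.3719 -0.4857  1.4574 -0.0001  0.2807] F [-0.1387 -0.5223  0.8492] open 0.08531413652759945 0.0
shift cm [-0.0907  0.1976 12.1062] turn z 0.00242236130197071
rotvec [-0.0002 -0.0003  0.0024] shift after turn [-0.0865  0.1954 12.1063]
[[0.4302 0.1356 0.075 ]
 [0.4321 0.0297 0.075 ]]
((209.0225830078125, 186.21104431152344), (88.04547119140625, 21.709243774414062), 16.059988021850586) [[163.7151 184.4634]
 [169.7208 163.6014]
 [254.3301 187.9586]
 [248.3244 208.8206]]
[[ 0.6133  0.2349  0.036 ]
 [ 0.6692  0.2217  0.036 ]
 [ 0.6064 -0.0015  0.036 ]
 [ 0.5517  0.0133  0.036 ]] [0.6102 0.1171 0.036 ]
[0.0575 0.2319 0.0567 0.23  ] [-0.2304 -1.845   2.8788  1.2998]
```

>>> carry_out(
  targets=[0,0,0,-0.1,0.15,1,1,0,0,0,0,0,2,1,0,0,0,0,0,2,1,0,0,0,0,0,2,1,0,0,0,0,0,2,1,0,0,0,0,0,2,1,0,0,0,0,0,1.1,1,0,0,0,0,0,0,1,0,0,0,0,0,0,0,0,0,0,0,0,0,-0.2],
)

```text
clock: 5.1
ee_pos: [0.4299, 0.1366, 0.0313]
eef_rot: [0.001, 0.131, 0.991, 0.0]
contact_force: [0.6, 0.3, 0.4]
opening: 0.0593
finger_force: 0.0
```

>>> carry_out(
  targets=[0,0,0,0,0,0,-0.3,0,0,0,0,0,0,-0.4,0,0,0,0,0,0,-0.5,0,0,0,0,0,0,-0.6,0,0,0,0,0,0,-0.6,0,0,0,0,0,0,-0.6,0,0,0,0,0,0,-0.6,0,0,0,0,0,0,-0.6,0,0,0,0,0,0,-0.6,0,0,0,0,0,0,-0.6],
)

```text
clock: 6.1
ee_pos: [0.4297, 0.1366, 0.031]
eef_rot: [0.001, 0.131, 0.991, 0.0]
contact_force: [-1.7, 0.7, 6.2]
opening: 0.0267
finger_force: 58.8
```

>>> carry_out(
  targets=[0,0,0,0,0,0,0.2,0,0,0,0,0,0,0.5,0,0,0,0,0,0,0.6,0,0,0,0,0,0,0.6,0,0,0.143,0,0,0,0.6,0,0,0.143,0,0,0,0.6,0,0,0.143,0,0,0,0.6,0,0,0.143,0,0,0,0.6,0,0,0.143,0,0,0,0.6,0,0,0.143,0,0,0,0.6],
)

```text
clock: 7.1
ee_pos: [0.4291, 0.1365, 0.0302]
eef_rot: [-0.0, 0.534, 0.845, -0.0]
contact_force: [-0.7, 0.6, -0.6]
opening: 0.0684
finger_force: 0.0
```

>>> carry_out(
  targets=[0,0,0.143,0,0,0,0.6,0,0,0.143,0,0,0,0.6,0,0,0.143,0,0,0,0.6,0,0,0.143,0,0,0,0.6,0,0,0.143,0,0,0,0.6,0,0,0,0,0,0,0.2,0,0,0,0,0,0,-0.1,0,0,0,0,0,0,-0.3,0,0,0,0,0,0,-0.5,0,0,0,0,0,0,-0.6],
)

```text
clock: 8.1
ee_pos: [0.4293, 0.1365, 0.0304]
eef_rot: [0.0, 0.794, 0.608, 0.0]
contact_force: [-0.7, -0.5, 2.5]
opening: 0.027
finger_force: 59.0
```

>>> carry_out(
  targets=[0,0,0,0,0,0,-0.7,0,0,0,0,0,0,-0.7,0,0,0,0,0,0,-0.7,0,0,0,0,0,0,-0.7,0,0,0,0,0,0,-0.7,0,0,0,0,0,-1,-0.7,0,0,0,0,0,-1.5,-0.7,0,0,0,0,0,-1.5,-0.7,0,0,0,0,0,-1.5,-0.7,0,0,0,0,0,-1.5,-0.7],
)

```text
clock: 9.1
ee_pos: [0.4292, 0.1366, 0.1017]
eef_rot: [0.0, 0.794, 0.608, 0.0]
contact_force: [0.5, 0.3, -0.7]
opening: 0.0263
finger_force: 59.0
```

```bash
python3 -c "
from h import *
to(.635,.2005,.101,1.301)"
```

```text
t 9.1 pos [0.4292 0.1366 0.1017] h 1.3058223720754738 z axis [ 0.0004 -0.0001 -1.    ] j [ 0.0162 -0.3539 -0.5613  1.363  -0.0001  1.852 ] F [ 0.4993  0.3078 -0.6639] open 0.026337113654950593 58.962019085884094
shift cm [11.5586 18.1834  0.0781] turn z 0.004822372075473869
rotvec [ 0.0004 -0.      0.0048] shift after turn [11.6462 18.1275  0.0699]
```

>>> carry_out(
  targets=[0,0,0,0,0,-1.8,-0.7,0,0,0,0,0,-1.8,-0.7,0,0,0,1.65,2.59,0,-0.7,0,0,0,1.65,2.59,0,-0.7,0,0,0,1.66,2.59,0,-0.7,0,0,0,1.66,2.59,0,-0.7,0,0,0,1.66,2.59,0,-0.7,0,0,0,1.66,2.59,0,-0.7,0,0,0,1.66,2.58,0,-0.7,0,0,0,0,0,0,-0.7],
)

```text
clock: 10.1
ee_pos: [0.6365, 0.2014, 0.1349]
eef_rot: [-0.0, 0.794, 0.607, -0.0]
contact_force: [-0.4, -0.1, -1.8]
opening: 0.0265
finger_force: 59.2
```

Run:
```python
from h import *
from plant import ctrl
import cv2
to(.6345,.201,.06,1.301)
c=ctrl.capture("scene")["color"][:,:,::-1];cv2.imwrite('pics/s1.png',c)
cv2.imwrite('pics/s1c.png',cv2.resize(c[160:270,240:380],None,fx=5.4,fy=5.4,interpolation=cv2.INTER_CUBIC))
```

```text
t 10.1 pos [0.6365 0.2014 0.1349] h 1.3057429181773794 z axis [-0.0011 -0.0001 -1.    ] j [0.1112 0.3151 0.1603 1.4171 0.     1.947 ] F [-0.4281 -0.0779 -1.797 ] open 0.026505470487508325 59.18180823326111
shift cm [-0.0915 -0.1693  7.4873] turn z 0.004742918177379485
rotvec [-0.0011  0.0004  0.0047] shift after turn [-0.0954 -0.1769  7.4871]
```

View pics/s1c.png

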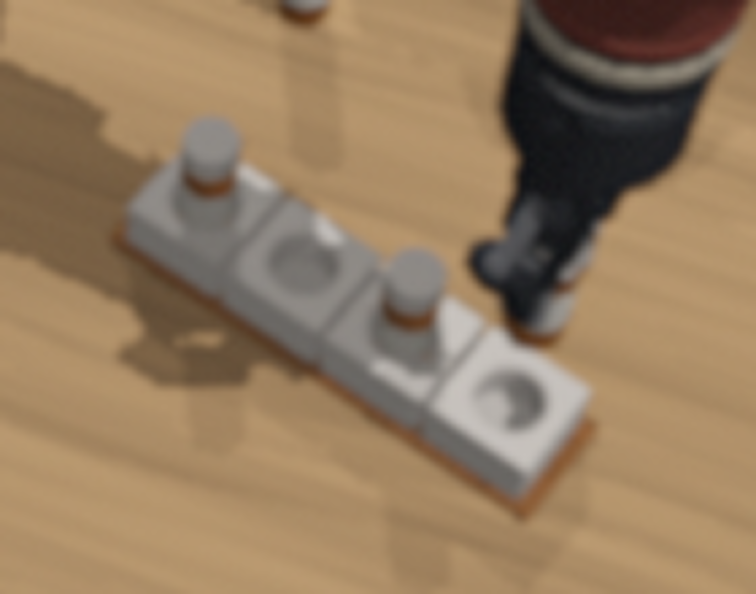

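The picture shows the holes at (509,401) and (304,266), and the held vial's bottom centred at about (537,335).

Run:
```python
from h import *
C=lambda uv,z:px("scene",uv,z,5.4,[240,160])
print(C([(509,401),(304,266)],.036),C([(472,401),(549,401),(509,367),(509,435)],.036),C([(537,335)],.1045))
print("block corners",C([(590,393),(523,488),(428,410),(490,328)],.036).mean(0))
to(.6345,.201,.06)
```

```text
[[0.6366 0.203  0.036 ]
 [0.6045 0.0915 0.036 ]] [[0.6432 0.1873 0.036 ]
 [0.6295 0.22   0.036 ]
 [0.6195 0.1977 0.036 ]
 [0.6535 0.2081 0.036 ]] [[0.6401 0.2065 0.1045]]
block corners [0.6383 0.2029 0.036 ]
t 10.15 pos [0.6351 0.2012 0.1354] h 1.3059706646943063 z axis [-0.0016 -0.0003 -1.    ] j [ 0.1111  0.3113  0.1568  1.4179 -0.0001  1.9467] F [ 0.0336 -0.0248 -0.254 ] open 0.026812734967357008 59.18113589286804
shift cm [-0.0298 -0.0387  7.5426] turn z None
```

>>> carry_out(
  targets=[0,0,0,0,-0.04,1,-0.7,0,0,0,0,0,1.2,-0.7,0,0,0,0,0,1.2,-0.7,0,0,0,0,0,1.2,-0.7,0,0,0,0,0,1.2,-0.7,0,0,0,0,0,0.6,-0.7,0,0,0,0,0,0.5,-0.7,0,0,0,0,0,0.3,-0.7,0,0,0,0,0,0,-0.7,0,0,0,0,0,0,-0.7],
)

```text
clock: 11.15
ee_pos: [0.6343, 0.2012, 0.0647]
eef_rot: [0.0, 0.794, 0.607, 0.0]
contact_force: [1.6, 0.9, -0.8]
opening: 0.0267
finger_force: 59.2
```

>>> carry_out(
  targets=[0,0,0,0,0,0.3,-0.7,0,0,0,0,0,0.3,-0.7,0,0,0,0,0,0.2,-0.7,0,0,0,0,0,0.2,-0.7,0,0,0,0,0,0.2,-0.7,0,0,0,0,0,0,-0.7,0,0,0,0,0,0,-0.7,0,0,0,0,0,0,-0.7,0,0,0,0,0,0,-0.7,0,0,0,0,0,0,-0.7],
)

```text
clock: 12.15
ee_pos: [0.6341, 0.2012, 0.0524]
eef_rot: [0.0, 0.794, 0.607, 0.0]
contact_force: [0.4, -0.6, -0.6]
opening: 0.0266
finger_force: 59.2
```

>>> carry_out(
  targets=[0,0,0,0,0,0.4,-0.7,0,0,0,0,0,0.3,-0.7,0,0,0,0,0,0.2,-0.7,0,0,0,0,0,0.1,-0.7,0,0,0,0,0,0,-0.7,0,0,0,0,0,0,-0.4,0,0,0,0,0,0,-0.1,0,0,0,0,0,0,0.2,0,0,0,0,0,0,0.2,0,0,0,0,0,0,0.2],
)

```text
clock: 13.15
ee_pos: [0.634, 0.2011, 0.0421]
eef_rot: [0.0, 0.794, 0.607, -0.0]
contact_force: [0.2, 0.0, 0.4]
opening: 0.0512
finger_force: 0.0
```

>>> carry_out(
  targets=[0,0,0,0,0,-1,0.2,0,0,0,0,0,-2,0.4,0,0,0,0,0,-3,0.6,0,0,0,0,0,-3,1,0,0,0,0,0,-2,1,0,0,-0.14,0,0,0,1,0,0,-0.14,0,0,0,1,0,0,-0.14,0,0,0,1,0,0,-0.14,0,0,0,1,0,0,-0.14,0,0,0,1],
)

```text
clock: 14.15
ee_pos: [0.6342, 0.2012, 0.1532]
eef_rot: [0.0, 0.535, 0.845, 0.0]
contact_force: [-0.4, 0.4, -0.6]
opening: 0.0855
finger_force: 0.0
```

```bash
python3 -c "
from h import *
to(.4305,.0305,.12,2.872)"
```

```text
t 14.15 pos [0.6342 0.2012 0.1532] h 2.011573981746592 z axis [ 0.0007 -0.     -1.    ] j [ 0.1112  0.3023  0.1783  1.446  -0.0001  1.2412] F [-0.3735  0.3734 -0.599 ] open 0.08550663439800037 0.0
shift cm [ -6.7449 -25.7046   3.3018] turn z -0.860426018253408
rotvec [ 0.0005  0.0006 -0.8604] shift after turn [ 15.0864 -21.8752   3.3163]
```

>>> carry_out(
  targets=[0,0,0,-1.12,-4.27,0,1,0,0,0,-1.12,-4.27,0,1,0,0,0,-1.12,-4.27,0,1,0,0,0,-1.12,-4.27,0,1,0,0,0,-1.12,-4.27,0,1,0,0,0,-1.12,-4.27,0,1,0,0,-0.143,0,0,0,1,0,0,-0.143,0,0,0,1,0,0,-0.143,0,0,0,1,0,0,-0.143,0,0,0,1],
)

```text
clock: 15.15
ee_pos: [0.4302, 0.0321, 0.1533]
eef_rot: [0.001, 0.275, 0.961, -0.0]
contact_force: [0.6, -0.8, 0.7]
opening: 0.0856
finger_force: 0.0
```

>>> carry_out(
  targets=[0,0,-0.143,0,0,0.5,1,0,0,-0.143,0,0,0.5,1,0,0,0,0,0,0,1,0,0,0,0,0,0,1,0,0,0,0,0,0,1,0,0,0,0,0,0,1,0,0,0,0,0,0,1,0,0,0,0,0,0,1,0,0,0,0,0,0,1,0,0,0,0,0,0,1],
)

```text
clock: 16.15
ee_pos: [0.43, 0.0322, 0.1423]
eef_rot: [-0.0, 0.139, 0.99, -0.0]
contact_force: [-0.1, 0.2, -0.1]
opening: 0.0855
finger_force: 0.0
```

```bash
python3 -c "
from h import *
to(.4312,.0307,.0305,2.872)"
```

```text
t 16.15 pos [0.43   0.0322 0.1423] h 2.8636066189705445 z axis [-0.0001 -0.0001 -1.    ] j [-0.2304 -0.4308 -0.5465  1.4552 -0.0001  0.0476] F [-0.1425  0.1951 -0.1015] open 0.08548899006290527 0.0
shift cm [-0.1613 -0.1136 11.1753] turn z -0.008393381029455416
rotvec [-0.0001 -0.0001 -0.0084] shift after turn [-0.1597 -0.1162 11.1753]
```

>>> carry_out(
  targets=[0,0,0,-0.15,-0.1,1,1,0,0,0,0,0,2,1,0,0,0,0,0,2,1,0,0,0,0,0,2,1,0,0,0,0,0,2,1,0,0,0,0,0,1.5,1,0,0,0,0,0,0.7,1,0,0,0,0,0,0,0.4,0,0,0,0,0,0,0,0,0,0,0,0,0,-0.2],
)

```text
clock: 17.15
ee_pos: [0.4318, 0.0307, 0.0311]
eef_rot: [0.001, 0.138, 0.99, -0.0]
contact_force: [0.0, -0.7, -0.2]
opening: 0.044
finger_force: 0.0
```

>>> carry_out(
  targets=[0,0,0,0,0,0,-0.3,0,0,0,0,0,0,-0.4,0,0,0,0,0,0,-0.5,0,0,0,0,0,0,-0.6,0,0,0,0,0,0,-0.6,0,0,0,0,0,0,0,0,0,0,0,0,0,0.6,0,0,0,0,0,0,0.6,0,0,0,0,0,0,0.6,0,0,0.143,0,0,0,0.6],
)

```text
clock: 18.15
ee_pos: [0.4311, 0.0309, 0.0302]
eef_rot: [-0.0, 0.209, 0.978, -0.0]
contact_force: [-0.7, 0.4, 0.5]
opening: 0.0681
finger_force: 0.0
```

>>> carry_out(
  targets=[0,0,0.143,0,0,0,0.6,0,0,0.143,0,0,0,0.6,0,0,0.143,0,0,0,0.6,0,0,0.143,0,0,0,0.6,0,0,0.143,0,0,0,0.6,0,0,0.143,0,0,0,0.6,0,0,0.143,0,0,0,0.6,0,0,0.143,0,0,0,0.6,0,0,0.143,0,0,0,0.6,0,0,0.143,0,0,0,0.6],
)

```text
clock: 19.15
ee_pos: [0.4311, 0.0309, 0.0302]
eef_rot: [-0.0, 0.801, 0.599, -0.0]
contact_force: [0.3, -0.3, -0.2]
opening: 0.0681
finger_force: 0.0
```

>>> carry_out(
  targets=[0,0,0,0,0,0,0.2,0,0,0,0,0,0,-0.1,0,0,0,0,0,0,-0.3,0,0,0,0,0,0,-0.5,0,0,0,0,0,0,-0.6,0,0,0,0,0,0,-0.7,0,0,0,0,0,0,-0.7,0,0,0,0,0,0,-0.7,0,0,0,0,0,0,-0.7,0,0,0,0,0,0,-0.7],
)

```text
clock: 20.15
ee_pos: [0.4313, 0.0308, 0.0304]
eef_rot: [0.0, 0.799, 0.602, 0.0]
contact_force: [0.7, -0.4, 3.5]
opening: 0.0269
finger_force: 59.1
```

>>> carry_out(
  targets=[0,0,0,0,0,-1,-0.7,0,0,0,0,0,-1.5,-0.7,0,0,0,0,0,-1.5,-0.7,0,0,0,0,0,-1.5,-0.7,0,0,0,0,0,-1.5,-0.7,0,0,0,0,0,-1.5,-0.7,0,0,0,0,0,-1.5,-0.7,0,0,0,0,0,-0.5,-0.7,0,0,0,0,0,0,-0.7,0,0,0,0,0,0,-0.7],
)

```text
clock: 21.15
ee_pos: [0.431, 0.0309, 0.1348]
eef_rot: [-0.0, 0.799, 0.602, -0.0]
contact_force: [-0.5, -0.4, -1.4]
opening: 0.0267
finger_force: 59.0
```

```bash
python3 -c "
from h import *
to(.6035,.0892,.137,1.301)"
```

```text
t 21.15 pos [0.431  0.0309 0.1348] h 1.2907983955956068 z axis [-0.0006  0.0001 -1.    ] j [-0.233  -0.4259 -0.5564  1.4409 -0.0001  1.6178] F [-0.4766 -0.4396 -1.4328] open 0.026664525377435685 58.99512737989426
shift cm [10.3689 14.9711 -0.2328] turn z -0.010201604404393105
rotvec [-0.0006  0.0001 -0.0102] shift after turn [10.2157 15.0762 -0.2225]
```

>>> carry_out(
  targets=[0,0,0,1.48,2.13,0,-0.7,0,0,0,1.48,2.13,0,-0.7,0,0,0,1.48,2.13,0,-0.7,0,0,0,1.48,2.13,0,-0.7,0,0,0,1.48,2.13,0,-0.7,0,0,0,1.48,2.13,0,-0.7,0,0,0,1.49,2.14,0,-0.7,0,0,0,0,0,0,-0.7,0,0,0,0,0,0,-0.7,0,0,0,0,0,0,-0.7],
)

```text
clock: 22.15
ee_pos: [0.6023, 0.0892, 0.1347]
eef_rot: [-0.0, 0.799, 0.602, -0.001]
contact_force: [0.1, -0.1, -0.6]
opening: 0.0267
finger_force: 59.2
```

```bash
python3 -c "
from h import *
to(.603,.0893,.0642,1.301)"
```

```text
t 22.15 pos [0.6023 0.0892 0.1347] h 1.2907705130180356 z axis [-0.0012 -0.0001 -1.    ] j [-0.0674  0.136  -0.0436  1.3925 -0.0002  1.7834] F [ 0.132  -0.1494 -0.6077] open 0.026678575449172372 59.24650490283966
shift cm [0.0346 0.0741 7.0544] turn z -0.010229486981964353
rotvec [-0.0012  0.0004 -0.0102] shift after turn [0.0309 0.0661 7.0545]
```

>>> carry_out(
  targets=[0,0,0,0.03,0.06,1,-0.7,0,0,0,0,0,1.2,-0.7,0,0,0,0,0,1.2,-0.7,0,0,0,0,0,1.2,-0.7,0,0,0,0,0,1.2,-0.7,0,0,0,0,0,0.6,-0.7,0,0,0,0,0,0.4,-0.7,0,0,0,0,0,0.3,-0.7,0,0,0,0,0,0,-0.7,0,0,0,0,0,0,-0.7],
)

```text
clock: 23.15
ee_pos: [0.6042, 0.0894, 0.0647]
eef_rot: [0.0, 0.799, 0.602, 0.0]
contact_force: [-0.4, -0.6, -0.0]
opening: 0.0266
finger_force: 59.2
```

>>> carry_out(
  targets=[0,0,0,0,0,0.3,-0.7,0,0,0,0,0,0.3,-0.7,0,0,0,0,0,0.2,-0.7,0,0,0,0,0,0.2,-0.7,0,0,0,0,0,0.2,-0.7,0,0,0,0,0,0,-0.7,0,0,0,0,0,0,-0.7,0,0,0,0,0,0,-0.7,0,0,0,0,0,0,-0.7,0,0,0,0,0,0,-0.7],
)

```text
clock: 24.15
ee_pos: [0.6039, 0.0894, 0.0524]
eef_rot: [0.0, 0.799, 0.602, 0.0]
contact_force: [0.2, -0.3, 0.9]
opening: 0.027
finger_force: 59.2
```

>>> carry_out(
  targets=[0,0,0,0,0,0.4,-0.7,0,0,0,0,0,0.3,-0.7,0,0,0,0,0,0.2,-0.7,0,0,0,0,0,0.1,-0.7,0,0,0,0,0,0,-0.7,0,0,0,0,0,0,-0.4,0,0,0,0,0,0,-0.1,0,0,0,0,0,0,0.2,0,0,0,0,0,0,0.2,0,0,0,0,0,0,0.2],
)

```text
clock: 25.15
ee_pos: [0.6039, 0.0894, 0.0421]
eef_rot: [0.0, 0.799, 0.601, -0.0]
contact_force: [0.1, -0.4, -0.2]
opening: 0.0511
finger_force: 0.0
```

>>> carry_out(
  targets=[0,0,0,0,0,-1,0.2,0,0,0,0,0,-2,0.2,0,0,0,0,0,-3,0.4,0,0,0,0,0,-3,0.6,0,0,0,0,0,-2,0.6,0,0,0,0,0,0,0.6,0,0,0,0,0,0,0.6,0,0,0,0,0,0,0.6,0,0,0,0,0,0,0.6,0,0,0,0,0,0,0.6],
)

```text
clock: 26.15
ee_pos: [0.6034, 0.0894, 0.1514]
eef_rot: [-0.0, 0.799, 0.601, -0.001]
contact_force: [0.9, -0.3, 0.4]
opening: 0.0682
finger_force: 0.0
```

Run:
```python
from h import *
from plant import ctrl
import cv2
to(.5142,-.2375,.16)
c=ctrl.capture("scene")["color"][:,:,::-1];cv2.imwrite('pics/s2.png',c)
a=cv2.resize(c[160:270,240:380],None,fx=5.4,fy=5.4,interpolation=cv2.INTER_CUBIC)
i=cv2.imread('pics/top0.png')[195:260,315:380]
cv2.imwrite('pics/s2c.png',cv2.resize(c[115:260,165:358],None,fx=4.1,fy=4.1,interpolation=cv2.INTER_CUBIC))
cv2.imwrite('pics/dial.png',cv2.convertScaleAbs(cv2.resize(i,None,fx=9,fy=9,interpolation=cv2.INTER_CUBIC),alpha=2.5,beta=10))
```

```text
t 26.15 pos [0.6034 0.0894 0.1514] h 1.290719831450733 z axis [-0.0015  0.     -1.    ] j [-0.0669  0.1356 -0.0139  1.4229 -0.0001  1.784 ] F [ 0.9475 -0.3476  0.3802] open 0.06824279636380651 0.0
shift cm [-33.8841   0.4671  -0.8523] turn z None
```

View pics/s2c.png

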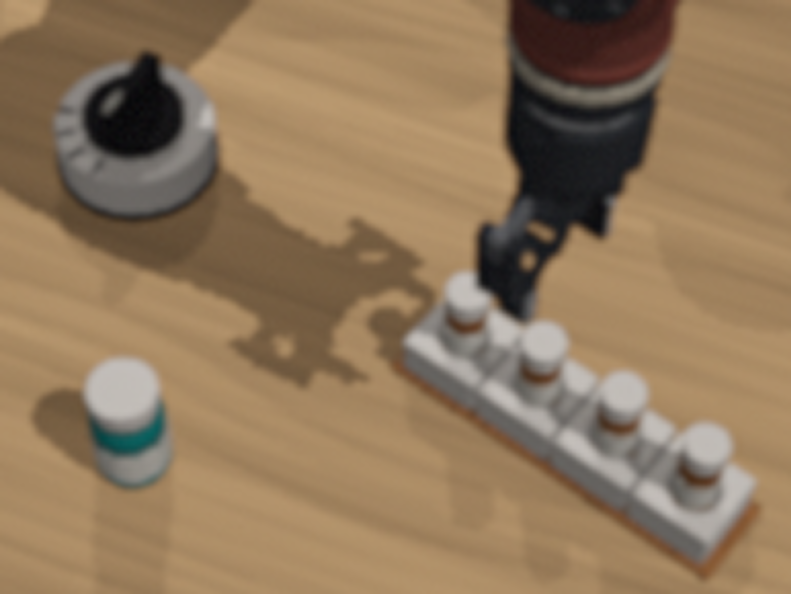

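View pics/dial.png

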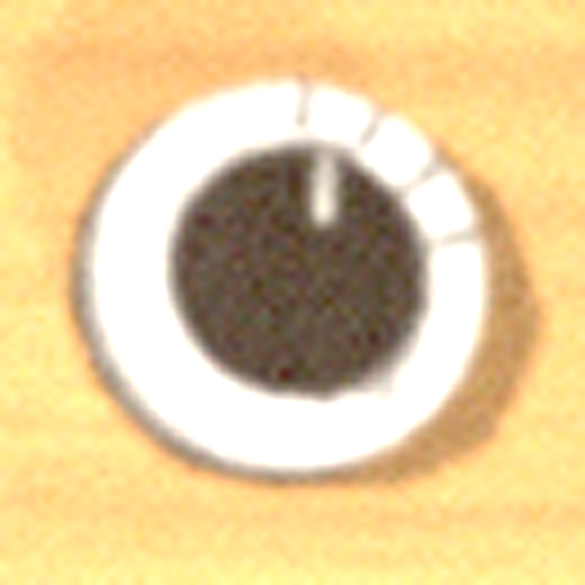

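All four vials stand upright at equal height, and nothing else has moved. In the dial crop, the disc centre is (298,269), the housing top centre (289,275), the marks (302,105), (375,130), (425,180), (458,238), and the pointer runs from (323,155) to (323,222).

Run:
```python
from h import *
D=lambda uv,z:px("top",uv,z,9,[315,195])
d=D([(298,269)],.05);o=D([(289,275)],.04);print("disc",d,"housing",o,"width",D([(90,275),(487,275)],.04))
m=D([(302,105),(375,130),(425,180),(458,238)],.04);c=(o+d)/2;e=m-c
a=np.arctan2(e[:,1],e[:,0]);print(a,"yaw est",(a+np.array([0,.42,.84,1.26])).mean())
p=D([(323,155),(323,222)],.08)-c;print("pointer",p,np.arctan2(p[:,1],p[:,0]))
P=lambda uv,z:px("scene",uv,z,4.1,[165,115])
print("scene disc",P([(133,115)],.05)); sm=P([(64,108),(64,131),(74,153),(97,165)],.04);print(sm)
for cc in (c,P([(133,115)],.05)):
  e=sm-cc;a=np.arctan2(e[:,1],e[:,0]);print(a,(a+np.array([0,.42,.84,1.26])).mean())
```

```text
disc [[ 0.5129 -0.2378  0.05  ]] housing [[ 0.5122 -0.2372  0.04  ]] width [[ 0.5116 -0.1812  0.04  ]
 [ 0.5129 -0.2928  0.04  ]]
[-0.092  -0.544  -0.9598 -1.3493] yaw est -0.1062744262032951
pointer [[ 0.0286 -0.0021  0.035 ]
 [ 0.0102 -0.0017  0.035 ]] [-0.0734 -0.162 ]
scene disc [[ 0.5156 -0.2346  0.05  ]]
[[ 0.5214 -0.2858  0.04  ]
 [ 0.5395 -0.2762  0.04  ]
 [ 0.5539 -0.261   0.04  ]
 [ 0.5571 -0.2419  0.04  ]]
[-1.3901 -0.963  -0.5171 -0.0991] -0.11230800913762001
[-1.4579 -1.0494 -0.6038 -0.1754] -0.19164263263530162
```

>>> carry_out(
  targets=[0,0,0,-4.22,0.05,0,0.6,0,0,0,-4.22,0.05,0,0.6,0,0,0,-4.22,0.05,0,0.6,0,0,0,-4.22,0.05,0,0.6,0,0,0,-4.22,0.05,0,0.6,0,0,0,-4.22,0.05,0,0.6,0,0,0,-4.22,0.05,0,0.6,0,0,0,-4.22,0.05,0,0.6,0,0,-0.146,0,0,0,0.6,0,0,-0.146,0,0,0,0.6],
)

```text
clock: 27.2
ee_pos: [0.5137, -0.2375, 0.1519]
eef_rot: [-0.0, 0.702, 0.712, -0.0]
contact_force: [0.7, 1.1, 0.1]
opening: 0.0682
finger_force: 0.0
```

>>> carry_out(
  targets=[0,0,-0.146,0,0,0,0.6,0,0,-0.146,0,0,0,0.6,0,0,-0.146,0,0,0,0.6,0,0,-0.146,0,0,0,0.6,0,0,-0.146,0,0,0,0.6,0,0,-0.146,0,0,0,0.6,0,0,-0.146,0,0,0,0.6,0,0,-0.146,0,0,0,0.6,0,0,-0.146,0,0,0,0.6,0,0,-0.146,0,0,0,0.6],
)

```text
clock: 28.2
ee_pos: [0.5143, -0.236, 0.152]
eef_rot: [-0.0, 0.046, 0.999, 0.0]
contact_force: [-0.3, -0.9, -0.2]
opening: 0.0684
finger_force: 0.0
```

>>> carry_out(
  targets=[0,0,0,0,0,0.5,0.6,0,0,0,0,0,0,0.6,0,0,0,0,0,0,0.6,0,0,0,0,0,0,0.6,0,0,0,0,0,0,0.6,0,0,0,0,0,0,0.6,0,0,0,0,0,0,0.6,0,0,0,0,0,0,0.6,0,0,0,0,0,0,0.6,0,0,0,0,0,0,0.6],
)

```text
clock: 29.2
ee_pos: [0.5144, -0.2361, 0.1473]
eef_rot: [0.0, 0.049, 0.999, -0.0]
contact_force: [0.8, 0.5, 0.2]
opening: 0.0681
finger_force: 0.0
```

```bash
python3 -c "
from h import *
to(.5138,-.2363,.056,3.037)"
```

```text
t 29.2 pos [ 0.5144 -0.2361  0.1473] h 3.0427174299729467 z axis [ 0.     -0.0001 -1.    ] j [-0.6613  0.0011 -0.1613  1.4084 -0.0001 -0.5625] F [0.7957 0.4856 0.2358] open 0.06805677481161093 0.0
shift cm [ 0.0593 -0.0199  9.1309] turn z 0.005717429972946775
rotvec [-0.0001  0.      0.0057] shift after turn [ 0.0591 -0.0213  9.1309]
```

Lower over the dial and pinch.

>>> carry_out(
  targets=[0,0,0,0.06,0,1.5,0.6,0,0,0,0,0,2,0.6,0,0,0,0,0,2,0.6,0,0,0,0,0,1.5,0.6,0,0,0,0,0,1.2,0.6,0,0,0,0,0,0.9,0.5,0,0,0,0,0,0,0.2,0,0,0,0,0,0,-0.1,0,0,0,0,0,0,-0.4,0,0,0,0,0,0,-0.6],
)

```text
clock: 30.2
ee_pos: [0.5143, -0.2365, 0.0571]
eef_rot: [0.001, 0.049, 0.999, -0.0]
contact_force: [-0.4, 0.9, -0.0]
opening: 0.0175
finger_force: 0.0
```

>>> carry_out(
  targets=[0,0,0,0,0,0,-0.7,0,0,0,0,0,0,-0.8,0,0,0,0,0,0,-1,0,0,0,0,0,0,-1,0,0,0,0,0,0,-1,0,0,0,0,0,0,-1,0,0,0,0,0,0,-1,0,0,0,0,0,0,-1,0,0,0,0,0,0,-1,0,0,0,0,0,0,-1],
)

```text
clock: 31.2
ee_pos: [0.5142, -0.2374, 0.0574]
eef_rot: [0.001, 0.05, 0.999, -0.001]
contact_force: [-1.5, -4.5, 2.6]
opening: 0.0126
finger_force: 60.3
```

```bash
python3 -c "
from h import *
to(.5138,-.2363,.056,3.037)
from plant import ctrl;print(ctrl.read_state()['moment'])"
```

```text
t 31.2 pos [ 0.5142 -0.2374  0.0574] h 3.0422527324861974 z axis [ 0.001  -0.0027 -1.    ] j [-0.6625  0.043  -0.2839  1.2415 -0.0016 -0.5632] F [-1.4868 -4.5443  2.6027] open 0.012570964948011947 60.27304530143738
shift cm [0.0548 0.1088 0.1411] turn z 0.005252732486197509
rotvec [-0.0026  0.0012  0.0053] shift after turn [0.0552 0.1081 0.1414]
[-0.864   0.3655  0.0714]
```

>>> carry_out(
  targets=[0,0,0,0.05,-0.12,0,-1,0,0,0.08,0,0,0,-1,0,0,0.08,0,0,0,-1,0,0,0.08,0,0,0,-1,0,0,0.08,0,0,0,-1,0,0,0.08,0,0,0,-1,0,0,0.08,0,0,0,-1,0,0,0.08,0,0,0,-1,0,0,0.08,0,0,0,-1,0,0,0,0,0,0,-1],
)

```text
clock: 32.2
ee_pos: [0.5139, -0.2384, 0.0574]
eef_rot: [0.001, 0.362, 0.932, -0.001]
contact_force: [0.3, -4.8, 5.8]
opening: 0.013
finger_force: 60.7
```

```bash
python3 -c "
from h import *
to(.5138,-.2375,.056,1.767)
from plant import ctrl;print(ctrl.read_state()['moment'])"
```

```text
t 32.2 pos [ 0.5139 -0.2384  0.0574] h 2.4013682122337814 z axis [ 0.0016 -0.0024 -1.    ] j [-0.6647  0.0427 -0.2842  1.2412 -0.0009  0.0755] F [ 0.2854 -4.7571  5.838 ] open 0.012957673244197835 60.68163871765137
shift cm [0.0661 0.0601 0.1419] turn z 0.6343682122337815
rotvec [0.0002 0.0029 0.6344] shift after turn [0.0885 0.0094 0.1421]
[-0.9942 -0.0603  0.1278]
```

>>> carry_out(
  targets=[0,0,0.08,0,0,0,-1,0,0,0.08,0,0,0,-1,0,0,0.08,0,0,0,-1,0,0,0.08,0,0,0,-1,0,0,0.08,0,0,0,-1,0,0,0.08,0,0,0,-1,0,0,0.08,0,0,0,-1,0,0,0.07,0,0,0,-1,0,0,0,0,0,0,-1,0,0,0,0,0,0,-1],
)

```text
clock: 33.2
ee_pos: [0.5132, -0.2389, 0.0574]
eef_rot: [0.001, 0.632, 0.775, -0.001]
contact_force: [-3.9, -7.3, 6.7]
opening: 0.0132
finger_force: 61.0
```

Run:
```python
from h import *
from plant import ctrl
import cv2
to(.5138,-.2375,.056,1.772)
print(ctrl.read_state()['moment'])
a=ctrl.capture("scene")["color"][110:180,165:235,::-1];b=ctrl.capture("top")["color"][192:262,312:382,::-1]
f=lambda i,g:cv2.convertScaleAbs(cv2.resize(i,(395,395),interpolation=cv2.INTER_CUBIC),alpha=g)
cv2.imwrite('pics/fin.png',np.hstack([f(a,1.5),f(b,2)]))
```

```text
t 33.2 pos [ 0.5132 -0.2389  0.0574] h 1.7744495720832192 z axis [-0.0001 -0.0033 -1.    ] j [-0.6652  0.0427 -0.2843  1.2419 -0.0026  0.7019] F [-3.907  -7.2833  6.7428] open 0.013232187884175843 61.006019711494446
shift cm [0.122  0.0911 0.1393] turn z 0.0024495720832191648
rotvec [-0.0007  0.0032  0.0024] shift after turn [0.1217 0.0907 0.1397]
[-1.5027  0.8038  0.1243]
```

View pics/fin.png

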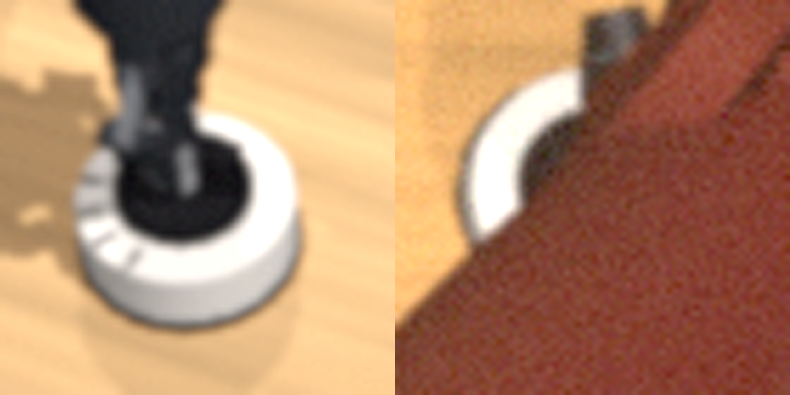

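The left crop shows the fingers pinching the bar, the marks along the lower left, and a bright streak at (186,170). I'll check that streak against where the pointer should project.

Run:
```python
from h import *
d=np.load("scene.npz");q=d["rotation"];M=R.from_quat(np.r_[q[1:],q[0]]).as_matrix()
def proj(p,off,s):
    c=M.T@(p-d["origin"]);u=(d["K"]@c)[:2]/c[2];return ((u-off)+.5)*s-.5
O=np.array([.5138,-.237,0])
for name,a,off,s in(("rest, in sc.png",-.105,[170,120],4),("mark3, fin",-1.37,[165,110],395/70),("rest, fin",-.105,[165,110],395/70)):
    x=np.array([np.cos(a),np.sin(a),0]);y=np.array([-x[1],x[0],0])
    print(name,[(k,proj(O+x*k+[0,0,.08],off,s).round()) for k in(.032,.012,-.032)],"+y side base",[proj(O+x*k+y*.007+[0,0,z],off,s).round() for k in(.028,-.028) for z in(.08,.05)],"-y side",[proj(O+x*k-y*.007+[0,0,z],off,s).round() for k in(.028,-.028) for z in(.08,.05)])
```

```text
rest, in sc.png [(0.032, array([78., 93.])), (0.012, array([94., 73.])), (-0.032, array([129.,  31.]))] +y side base [array([90., 93.]), array([ 94., 120.]), array([134.,  38.]), array([138.,  66.])] -y side [array([73., 85.]), array([ 77., 113.]), array([117.,  31.]), array([121.,  59.])]
mark3, fin [(0.032, array([111., 133.])), (0.012, array([151., 139.])), (-0.032, array([238., 153.]))] +y side base [array([115., 145.]), array([122., 185.]), array([227., 163.]), array([232., 202.])] -y side [array([123., 124.]), array([130., 163.]), array([234., 141.]), array([239., 181.])]
rest, fin [(0.032, array([138., 188.])), (0.012, array([161., 160.])), (-0.032, array([210., 100.]))] +y side base [array([155., 187.]), array([162., 227.]), array([217., 110.]), array([223., 150.])] -y side [array([131., 177.]), array([138., 216.]), array([193., 100.]), array([199., 140.])]
```

The pointer lies under the finger, where the third mark predicts it. The place it would show at rest is bare black, and the torque is 0.12 N m. A small probe will confirm we're in the third click.

>>> carry_out(
  targets=[0,0,0.015,0,0,0,-1,0,0,0.015,0,0,0,-1,0,0,0,0,0,0,-1,0,0,0,0,0,0,-1,0,0,0,0,0,0,-1,0,0,0,0,0,0,-1,0,0,0,0,0,0,-1,0,0,0,0,0,0,-1,0,0,0,0,0,0,-1,0,0,0,0,0,0,-1],
)

```text
clock: 34.3
ee_pos: [0.5131, -0.2389, 0.0574]
eef_rot: [0.001, 0.643, 0.766, -0.001]
contact_force: [-4.7, -6.7, 7.9]
opening: 0.0126
finger_force: 61.0
```

```bash
python3 -c "
from h import *
to(.5138,-.2375,.056,1.772)
from plant import ctrl;print(ctrl.read_state()['moment'])"
```

```text
t 34.3 pos [ 0.5131 -0.2389  0.0574] h 1.7446224723513457 z axis [-0.0002 -0.0033 -1.    ] j [-0.6652  0.0427 -0.2843  1.2419 -0.0027  0.7317] F [-4.7251 -6.6871  7.9481] open 0.012590873746737358 61.023380756378174
shift cm [0.1212 0.0933 0.1352] turn z -0.02737752764865431
rotvec [-0.0008  0.0032 -0.0274] shift after turn [0.1182 0.0964 0.1356]
[-1.543   0.9507  0.1585]
```

>>> carry_out(
  targets=[0,0,0.015,0,0,0,-1,0,0,0.015,0,0,0,-1,0,0,0,0,0,0,-1,0,0,0,0,0,0,-1,0,0,0,0,0,0,-1,0,0,0,0,0,0,-1,0,0,0,0,0,0,-1,0,0,0,0,0,0,-1,0,0,0,0,0,0,-1,0,0,0,0,0,0,-1],
)

```text
clock: 35.3
ee_pos: [0.5131, -0.2389, 0.0574]
eef_rot: [0.001, 0.654, 0.756, -0.001]
contact_force: [-6.1, -6.6, 7.4]
opening: 0.0126
finger_force: 61.0
```

```bash
python3 -c "
from h import *
to(.5138,-.2375,.056,1.772)
from plant import ctrl;print(ctrl.read_state()['moment'])"
```

```text
t 35.3 pos [ 0.5131 -0.2389  0.0574] h 1.7146446084308224 z axis [-0.0002 -0.0034 -1.    ] j [-0.6653  0.0427 -0.2843  1.242  -0.0028  0.7617] F [-6.1049 -6.6476  7.3533] open 0.012596149726947716 61.042903661727905
shift cm [0.1279 0.0919 0.1387] turn z -0.05735539156917757
rotvec [-0.0008  0.0033 -0.0574] shift after turn [0.122  0.099  0.1391]
[-1.4997  0.9541  0.2043]
```

Torque crosses 0.15 N m, the click centre, at heading ≈1.745, so I'll go back by 0.03 rad.

>>> carry_out(
  targets=[0,0,-0.015,0,0,0,-1,0,0,-0.015,0,0,0,-1,0,0,0,0,0,0,-1,0,0,0,0,0,0,-1,0,0,0,0,0,0,-1,0,0,0,0,0,0,-1,0,0,0,0,0,0,-1,0,0,0,0,0,0,-1,0,0,0,0,0,0,-1,0,0,0,0,0,0,-1],
)

```text
clock: 36.3
ee_pos: [0.5131, -0.2389, 0.0574]
eef_rot: [0.001, 0.643, 0.766, -0.001]
contact_force: [-4.4, -7.7, 6.8]
opening: 0.0124
finger_force: 61.0
```

```bash
python3 -c "
from h import *
to(.5138,-.2375,.056,1.745)
from plant import ctrl;print(ctrl.read_state()['moment']);print(ctrl.close_job())"
```

```text
t 36.3 pos [ 0.5131 -0.2389  0.0574] h 1.7446229157529005 z axis [-0.0002 -0.0033 -1.    ] j [-0.6653  0.0426 -0.2843  1.2419 -0.0027  0.7317] F [-4.4004 -7.7419  6.8139] open 0.012373834175538032 61.04866683483124
shift cm [0.1228 0.0939 0.1375] turn z -0.00037708424709959054
rotvec [-0.0008  0.0032 -0.0004] shift after turn [0.1223 0.0939 0.138 ]
[-1.5403  0.9073  0.1921]
the job is handed in; nothing more can be done
None
```

The job was handed in at 36.3 s: both spare vials are upright and fully down in the rack, and the arm is still holding the dial at the third click, placed by heading and torque because the gripper hid the pointer.

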